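Let the jar clamp off by one notch

TASK

Let the jar clamp off by exactly one notch, using only your fingertips: press the red pawl's tail down so that its nose lifts out of the toothed wheel, push the wheel backward (counter-clockwise seen from above) by one notch with a fingertip against one of its upright pegs, then press the pawl's nose back down until it is fully seated in the new notch. Nothing is to be picked up: leave the pot standing in the clamp and the things lying round it where they are.

Things in the scene. Friction and masses are not known exactly. Their poses are not given: they have to be found in the camera images.
- jar_clamp: low grey steel bench clamp for jars, fixed to the worktop, 110 to 170 mm wide (its x) and 395 mm long (its y). Origin on the worktop under the wheel's axis; z up. Along its +y lie the blue sliding jaw and, between it and the fixed jaw, the pot (centre at y = +185 mm). Along its -y stands the red pawl. Its yaw varies by about 0.25 rad either side of world axes
- wheel (a joint): turn of the ratchet wheel about its vertical axis, rad; + is backward = counter-clockwise from above, drawing the blue jaw off the pot (15 mm per rad). Starts within 0.06 of 0, pawl in a notch. One notch is 0.524 rad (30 degrees); play in a notch is about 0.13 rad each way, so one notch back the pawl seats between about 0.40 and 0.65. Turns stiffly (2 N at a peg), stays where left
- wheel_hub (a point): centre of the wheel on its axis, 58 mm above the worktop. The aluminium wheel is 180 mm across, its plate's top 40 mm above the worktop; 12 dark teeth stand along its rim (72 to 90 mm from the axis, 9 mm wide, tops 52 mm above the worktop). The seated pawl blocks it
- peg_1 (a point): top centre of an upright peg on the wheel, 85 mm above the worktop, 58 mm from the axis; a 12 mm steel pin with a 16 mm black cap over its top 18 mm. With wheel = 0 it stands 60 degrees counter-clockwise from the clamp's +x
- peg_2 (a point): same, second peg, at 180 degrees (towards the clamp's -x, the robot's side)
- peg_3 (a point): same, third peg, at 300 degrees
- pawl (a joint): lift angle of the red pawl, rad; 0 = seated in a notch, 0.45 = fully raised (stop). It rocks about a level cross pin 58 mm above the worktop, 125 mm from the wheel's axis along the clamp's -y; it is stiff (about 1.5 N at either end) and stays where it is left. Its nose clears the teeth above about 0.28
- pawl_tail (a point): top centre of the round red pad (26 mm across) on the pawl's outer end, 168 mm from the wheel's axis, 43 mm out from the pin; 62 mm above the worktop when seated, about 43 mm when the pawl is fully raised
- pawl_nose (a point): top of the pawl's inner end over the nose, 83 mm from the wheel's axis, 42 mm in from the pin; bar 16 mm wide. 62 mm above the worktop when seated, about 80 mm when fully raised
- pot_primer: loose white lidded pot, 77 mm across, 86 mm tall, standing between the jaws on the 10 mm high bed; origin under its centre, z up
- green_tube: loose light green paint tube, 142 x 46 x 31 mm, lying in front of the clamp; origin under its centre
- red_tube: loose red paint tube, 138 x 43 x 28 mm, lying in front; origin under its centre
- eraser: loose grey eraser, 21 x 45 x 12 mm; origin under its centre
- white_cap: loose white screw cap, 20 mm across, 18 mm tall; origin under its centre
- violet_tube: loose violet paint tube, 138 x 44 x 28 mm, lying behind the clamp; origin under its centre
- peach_jar: loose peach paint jar with black lid, 84 mm across, 133 mm tall, standing to the right; origin under its centre
- tube_26: loose light blue paint tube, 138 x 43 x 28 mm, lying to the right, beyond the wooden divider; origin under its centre

How it is judged:
On the way, in this order (a step that is already met when the one before it is completed fails the run):
1. the pawl is raised clear of the teeth, the wheel still in its first notch (value of joint pawl above 0.27 rad and value of joint wheel below 0.2 rad), for 0.1 s.
2. the wheel is pushed back by one notch with the pawl still raised (value of joint pawl above 0.27 rad and value of joint wheel between 0.38 and 0.67 rad), for 0.2 s.
At the end, for the whole second after the job is handed in: the wheel rests one notch back (turned to between 0.38 and 0.67 rad), the pawl is seated in that notch (lift angle under 0.08 rad), and the pot stands upright within 20 mm of where it was (value of joint pawl below 0.08 rad and value of joint wheel between 0.38 and 0.67 rad and velocity of joint wheel between -0.05 and 0.05 rad/s and angle between pot_primer's own z axis and vertical below 0.1 rad and distance of pot_primer from where it was at the start of the episode below 0.02 m); the robot touches nothing.
It fails at once if the pot is lifted or knocked out of the clamp (height (world z) of pot_primer above 0.025 m or distance of pot_primer from where it was at the start of the episode above 0.03 m).
It fails at once if something lying or standing round the clamp is lifted or shoved more than 30 mm (distance of any of green_tube, red_tube, eraser, white_cap, violet_tube, tube_26, peach_jar from where it was at the start of the episode above 0.03 m).
It fails at once if the arm or the gripper's body, not the fingers, pushes on the clamp (contact force between the arm and jar_clamp above 5 N).
It also fails if it takes over 58 s, if anything falls off the work surface, if the arm or the gripper's body presses on something with over 40 N, if the wrist force passes 120 N, or if a joint passes its speed limit or range.

ROBOT

A 6-joint arm with a two-finger parallel gripper is mounted at the origin on a cart in front of the work surface, level with it; the furniture and walls round the work are solid. World frame = base frame: x ahead of the robot, y to its left, z up, the work surface at z = 0. Lengths are in m, angles in rad, forces in N, time in s.
With the tool pointing down it reaches from about 0.275 to 0.825 m from the base axis. Payload 4.9 kg.
Tool frame: the origin (TCP) lies between the finger pads; the fingertips stand 11 mm ahead of it and the grasp point (between the pads) lies 8 mm behind it; z points along the fingers, y is the line along which they close (so a half turn about z gives the same grasp; the last joint's range is limited). The gripper opens to 85 mm and grips with 20 to 120 N. Pads are 22 mm wide; open, the fingers measure 114 mm over their backs; the gripper's body (76 mm by 85 mm) begins 54 mm behind the grasp point. The pads swing forward as they close: fully open they stand 13 mm farther back than shut.
Start: joints at [-1.307, 0.326, -0.193, 1.052, 0, 1.437], TCP at [0.213, -0.507, 0.242] pointing down, gripper open.
Joint ranges: [-2.65, 2.65], [-0.97, 1.79], [-1.3, 1.35], [-1.93, 2.1], [-1.47, 1.37], [-3.14, 3.14]. Speed limits (rad/s): [2.57, 2.57, 3.14, 3.14, 3.14, 3.14].

INTERFACE

Orientations are given as [roll, pitch, yaw] about the fixed x, y, z axes, in that order (R = Rz(yaw) Ry(pitch) Rx(roll)).
In Python, from rig import robot gives the robot as it stands.
- The arm moves only by the shell command python3 -m pendant 'ROWS' [FORCE]. ROWS is JSON, a list of rows, each a list of 7 numbers: the shift along the tool's x, y, z in units of 25 mm (1.0 is 25 mm), then the turn, a rotation vector about the tool's x, y, z in units of 5 degrees (1.0 is 5 degrees), then the opening, from -1 (shut) to 1 (fully open), so that 0 is half open. A call has exactly 8 rows; each row shifts and turns the commanded pose from where the row before left it, along the tool's axes as they then stand; what a row does not reach is not made up. A row lasts 1/12 s, in which the tool goes at most 41.7 mm and 7.16 degrees, less where a joint would pass 70% of its speed; a pose out of reach is approached as far as the arm can. A call is refused whole if a number of a shift passes 1 or a number of a turn 1, either way. A call with a gripper value outside its range is refused whole. The fingers move at their own pace and stop on an object; FORCE is the grip in N (left out, the last holds). Time passes only in rows, so rows that do not move let the fingers close, or fill a call up. It gives the time, the measured TCP pose, the force, the opening and the grip force at its end, in the units of the state.
- robot.get_obs(): the state, without advancing time (a new reading comes with each control period).
- robot.read_camera(name): name is "scene" or "top" or "wrist"; returns a dict with "img" (420x560x3 uint8, red, green, blue), "z_map" (420x560 float32, m along the optical axis (not along the pixel's ray), 0 where there is no reading), "mtx" (3x3 intrinsics, pixels), "R" (3x3) and "t" (3): a world point X has camera coordinates R X + t; the wrist camera has in their place "T_tool_cam" (4x4, takes a point from camera to tool coordinates, whose origin is the TCP and whose axes are the flange's). Camera axes: x right, y down, z forward; pixel columns grow to the right and rows downward; lengths in m; the calibration is good to about 2 mm. A picture is of the moment at which its call begins: read the wrist's pose just before it.
- robot.finish_job(): hands the job in; it is judged then, once.
The state is a dict: "time": time; "joint_positions": joint angles; "qvel": joint speeds; "joint_efforts": joint torques, N m; "tool_pos": TCP position; "ee_rot": TCP orientation; "force": force on the tool from outside, world axes, zero at the start; "torque": the same for the moment, N m; "width": finger opening in m; "grip_force": force on a finger pad.
Only numpy, scipy, OpenCV 4.12 (cv2) and the standard library are available. Lean on these libraries where they do the work, as an engineer would, in place of code of your own. Each camera call takes 0.05 s, during which the arm holds its last target. There are 200 camera calls.

## Working session

There is one attempt and no reset: what is moved stays moved. The work goes in short steps, Python scripts to look and compute and a shell command to move; the robot and the scene stay as the last step left them, time stands still between calls to the robot, and variables do not carry over. Pictures are saved under pics/ and viewed, at most 10 in all, crops included, and the job is handed in when it is done.

```bash
mkdir -p pics; ls
python3 - <<'E'
from rig import robot
import cv2,numpy as np
o=robot.get_obs();print(o)
for n in("scene","top"):
    c=robot.read_camera(n);cv2.imwrite(f"pics/{n}0.png",c["img"][:,:,::-1]);np.savez(f"{n}0.npz",**c);print(n,c["mtx"],c["R"],c["t"])
E
```

```text
pics
{'time': 0.0, 'joint_positions': array([-1.30717619e+00,  3.26950883e-01, -1.93584371e-01,  1.05198814e+00,
        2.21307554e-05,  1.43661114e+00]), 'qvel': array([-4.97138420e-05,  1.87474327e-04, -6.58702596e-04, -6.16801620e-04,
       -4.99499334e-04,  4.74503628e-04]), 'joint_efforts': array([-2.56573658e-04, -4.43398869e+01,  2.62440848e+01,  1.54339685e-02,
        1.18278545e-04,  2.87847868e-06]), 'tool_pos': array([ 0.21294523, -0.5064989 ,  0.24149781]), 'ee_rot': array([-3.13988407e+00, -2.52983448e-04,  3.97805095e-01]), 'force': array([-0.42380369, -0.56372061,  0.31352482]), 'torque': array([-0.03893227,  0.00207884,  0.02432231]), 'grip_force': 0.0, 'width': 0.0851539718968062}
scene [[390.04635025   0.         271.9173336 ]
 [  0.         390.04635025 205.04034247]
 [  0.           0.           1.        ]] [[-0.67968138 -0.73344888  0.00927134]
 [-0.43565513  0.39348488 -0.80955189]
 [ 0.5901168  -0.55427645 -0.58697511]] [0.41425738 0.28450279 0.75406634]
top [[506.25154915   0.         283.85963193]
 [  0.         506.25154915 203.57845356]
 [  0.           0.           1.        ]] [[ 0.00844466 -0.99990794  0.0106206 ]
 [-0.98391017 -0.01020415 -0.17837224]
 [ 0.17846419 -0.00894342 -0.98390576]] [0.05730438 0.57289146 1.28587514]
```

View pics/top0.png

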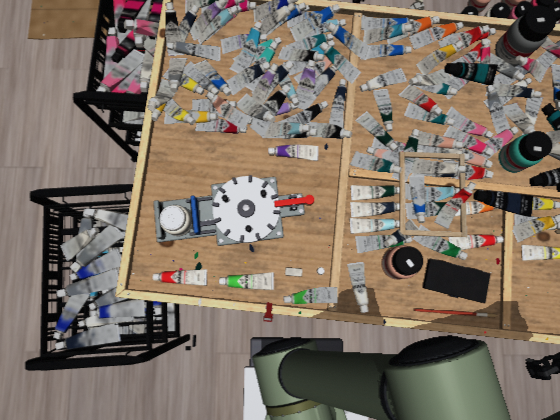

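View pics/scene0.png

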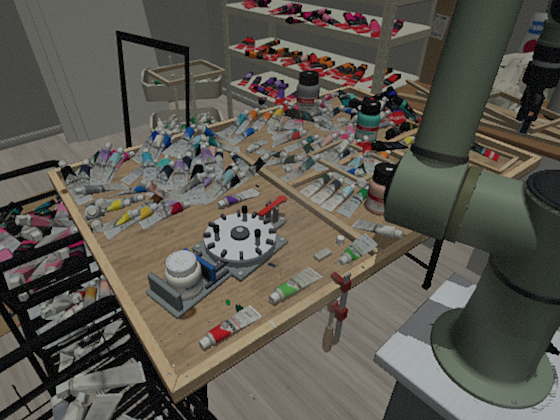

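The top view shows the wheel hub near (246,209), the pawl running right to its tail near (309,200), and the pot near (174,220). Next I'll cast rays onto the known heights.

```bash
cat > h.py <<'E'
import numpy as np,cv2
def ray(c,u,v,z):
    K,R,t=c["mtx"],c["R"],c["t"]
    d=R.T@np.linalg.inv(K)@np.array([u,v,1.]);o=-R.T@t
    return o+d*(z-o[2])/d[2]
def proj(c,X):
    p=c["mtx"]@(c["R"]@np.asarray(X)+c["t"]);return p[:2]/p[2]
E
python3 - <<'E'
from h import *
c=np.load("top0.npz");im=c["img"];hsv=cv2.cvtColor(im,cv2.COLOR_RGB2HSV)
red=(((hsv[...,0]<8)|(hsv[...,0]>172))&(hsv[...,1]>150)&(hsv[...,2]>90)).astype(np.uint8)
m=np.zeros_like(red);m[185:225,260:325]=red[185:225,260:325]
v,u=np.nonzero(m);print("red",u.min(),u.max(),v.min(),v.max())
t=u>u.max()-12;print("tail px",u[t].mean(),v[t].mean());tail=ray(c,(u.max()+1-5.5),v[t].mean(),.060)
g=cv2.cvtColor(im,cv2.COLOR_RGB2GRAY)
dark=(g<75).astype(np.uint8);mm=np.zeros_like(dark);cv2.circle(mm,(246,209),31,1,-1)
n,l,s,ce=cv2.connectedComponentsWithStats(dark*mm)
for i in range(1,n):
    if s[i,4]>5: print("dark",ce[i],s[i],ray(c,*ce[i],.085))
w=((hsv[...,1]<40)&(g>170)).astype(np.uint8);mm=np.zeros_like(w);cv2.circle(mm,(246,209),40,1,-1)
w=cv2.morphologyEx(w*mm,cv2.MORPH_CLOSE,np.ones((9,9)));cn=max(cv2.findContours(w,0,2)[0],key=cv2.contourArea)
print("wheel",cv2.minEnclosingCircle(cn));e=cv2.fitEllipse(cn);print(e);hub=ray(c,*e[0],.04)
print("hub",hub,"tail",tail,np.linalg.norm((tail-hub)[:2]));d=hub-tail;print("yaw",np.arctan2(d[1],d[0])-np.pi/2)
cv2.imwrite("pics/crop.png",cv2.resize(im[150:260,140:340,::-1],None,fx=4,fy=4,interpolation=cv2.INTER_CUBIC))
E
```

```text
red 275 313 195 206
tail px 307.8152173913044 199.30434782608697
dark [263.         193.13333333] [261 190   5   8  30] [0.59304415 0.11708107 0.085     ]
dark [224.80645161 198.12903226] [222 195   6   7  31] [0.57888076 0.21518088 0.085     ]
dark [248.85714286 214.85714286] [243 212  11   5  14] [0.53591259 0.15238891 0.085     ]
dark [248.11538462 228.5       ] [246 226   5   6  26] [0.50070445 0.15354698 0.085     ]
wheel ((246.05801391601562, 209.24032592773438), 39.84309005737305)
((245.6055908203125, 209.0631103515625), (67.79033660888672, 71.42361450195312), 83.13587188720703)
hub [0.55849998 0.16407242 0.04      ] tail [ 0.58282224 -0.00191321  0.06      ] 0.1677581730037446
yaw 0.14549687037547
```

View pics/crop.png

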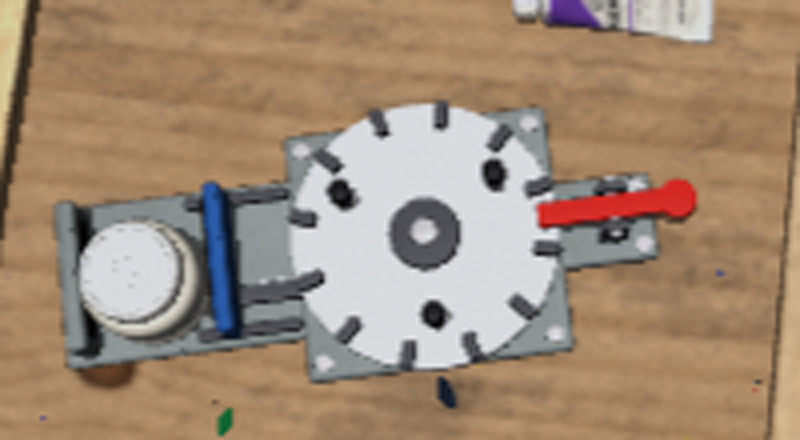

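```bash
R='x'; python3 -m pendant '[[0,0,0,0,0,-1,-1],[0,0,0,0,0,-1,-1],[0,0,0,0,0,-1,-1],[0,0,0,0,0,-1,-1],[0,0,0,0,0,-1,-1],[0,0,0,0,0,-1,-1],[0,0,0,0,0,-1,-1],[0,0,0,0,0,-1,-1]]' 40
python3 -m pendant '[[0,0,0,0,0,-1,-1],[0,0,0,0,0,-1,-1],[0,0,0,0,0,-1,-1],[0,0,0,0,0,-1,-1],[0,0,0,0,0,-1,-1],[0,0,0,0,0,-1,-1],[0,0,0,0,0,-1,-1],[0,0,0,0,0,-0.12,-1]]'
python3 -m pendant '[[0.73,0.73,0,0,0,0,-1],[0.73,0.73,0,0,0,0,-1],[0.73,0.73,0,0,0,0,-1],[0.73,0.73,0,0,0,0,-1],[0.73,0.73,0,0,0,0,-1],[0.73,0.73,0,0,0,0,-1],[0.73,0.73,0,0,0,0,-1],[0.73,0.73,0,0,0,0,-1]]'
python3 -m pendant '[[0.73,0.73,0,0,0,0,-1],[0.73,0.73,0,0,0,0,-1],[0.73,0.73,0,0,0,0,-1],[0.73,0.73,0,0,0,0,-1],[0.73,0.73,0,0,0,0,-1],[0.73,0.73,0,0,0,0,-1],[0.73,0.73,0,0,0,0,-1],[0.73,0.73,0,0,0,0,-1]]'
python3 -m pendant '[[0.73,0.73,0,0,0,0,-1],[0.73,0.73,0,0,0,0,-1],[0.73,0.73,0,0,0,0,-1],[0.73,0.73,0,0,0,0,-1],[0.73,0.73,0,0,0,0,-1],[0.73,0.73,0,0,0,0,-1],[0.73,0.73,0,0,0,0,-1],[0.73,0.73,0,0,0,0,-1]]'
```

```text
time: 0.77
tool_pos: [0.213, -0.5067, 0.2418]
ee_rot: [-3.141, -0.001, 1.1]
force: [0.6, 0.5, -0.2]
width: 0.0001
grip_force: 0.0
time: 1.43
tool_pos: [0.213, -0.5068, 0.2419]
ee_rot: [-3.141, -0.001, 1.719]
force: [-0.1, 0.6, 0.5]
width: -0.0
grip_force: 0.0
time: 2.1
tool_pos: [0.3367, -0.3401, 0.2421]
ee_rot: [-3.141, -0.0, 1.715]
force: [0.7, -0.4, -0.4]
width: 0.0001
grip_force: 0.0
time: 2.77
tool_pos: [0.4598, -0.1744, 0.2421]
ee_rot: [-3.141, -0.0, 1.715]
force: [-0.1, -0.6, 0.3]
width: 0.0002
grip_force: 0.0
time: 3.43
tool_pos: [0.5829, -0.0086, 0.2419]
ee_rot: [-3.141, -0.0, 1.715]
force: [0.2, -0.3, -0.1]
width: 0.0003
grip_force: 0.0
```

```bash
cat >> h.py <<'E'
def wristcam(robot):
    from scipy.spatial.transform import Rotation as Ro
    o=robot.get_obs();c=dict(robot.read_camera("wrist"))
    T=np.eye(4);T[:3,:3]=Ro.from_euler("xyz",o["ee_rot"]).as_matrix();T[:3,3]=o["tool_pos"]
    W=np.linalg.inv(T@c["T_tool_cam"]);c["R"],c["t"]=W[:3,:3],W[:3,3];return c
E
python3 - <<'E'
from rig import robot
from h import *
c=wristcam(robot);cv2.imwrite("pics/w1.png",c["img"][:,:,::-1])
for n,X in dict(tail=(.5824,-.0032,.062),hub=(.558,.163,.058),nose=(.570,.081,.062),p2=(.5006,.1546,.085),p3=(.593,.117,.085)).items(): print(n,proj(c,X))
np.savez("w1.npz",**c)
E
```

```text
tail [279.60543675 185.61904411]
hub [279.56030639  -5.52746539]
nose [279.54675656  95.71914101]
p2 [205.6695719  -18.29309566]
p3 [313.30150039  52.61839203]
```

View pics/w1.png

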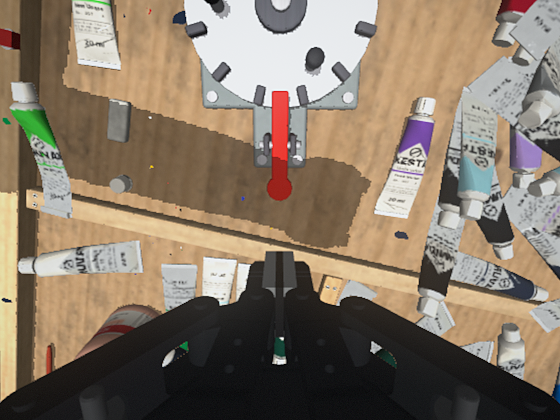

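The wrist view has the tail pad at (279,187), against (280,186) predicted, and peg 3 at (315,56), against (313,53). The measurements agree to about 2 mm, so I'm descending onto the outer half of the tail.

```bash
python3 -m pendant '[[-0.1,0,0.8,0,0,0,-1],[0,0,0.8,0,0,0,-1],[0,0,0.8,0,0,0,-1],[0,0,0.8,0,0,0,-1],[0,0,0.8,0,0,0,-1],[0,0,0.8,0,0,0,-1],[0,0,0.8,0,0,0,-1],[0,0,0.8,0,0,0,-1]]'
python3 -m pendant '[[0,0,0.12,0,0,0,-1],[0,0,0.12,0,0,0,-1],[0,0,0.12,0,0,0,-1],[0,0,0.12,0,0,0,-1],[0,0,0,0,0,0,-1],[0,0,0,0,0,0,-1],[0,0,0,0,0,0,-1],[0,0,0,0,0,0,-1]]'
```

```text
time: 4.15
tool_pos: [0.5825, -0.0124, 0.0811]
ee_rot: [-3.141, -0.0, 1.715]
force: [-0.4, -0.4, -0.6]
width: 0.0
grip_force: 0.0
time: 4.82
tool_pos: [0.5832, -0.0123, 0.0709]
ee_rot: [3.141, 0.0, 1.717]
force: [0.7, -0.4, 0.0]
width: 0.0001
grip_force: 0.4
```

```bash
python3 -m pendant '[[0,0,0.1,0,0,0,-1],[0,0,0.1,0,0,0,-1],[0,0,0.1,0,0,0,-1],[0,0,0.1,0,0,0,-1],[0,0,0,0,0,0,-1],[0,0,0,0,0,0,-1],[0,0,0,0,0,0,-1],[0,0,0,0,0,0,-1]]'
python3 - <<'E'
from rig import robot
from h import *
c=dict(robot.read_camera("scene"));p=proj(c,(.578,.03,.06));u,v=map(int,p);print(u,v)
cv2.imwrite("pics/s1.png",cv2.resize(c["img"][v-50:v+50,u-65:u+65,::-1],None,fx=6,fy=6,interpolation=cv2.INTER_CUBIC))
E
```

```text
time: 5.48
tool_pos: [0.5826, -0.0124, 0.0601]
ee_rot: [-3.141, 0.0, 1.717]
force: [-0.2, 1.2, 0.7]
width: -0.0
grip_force: 0.0
271 203
```

View pics/s1.png

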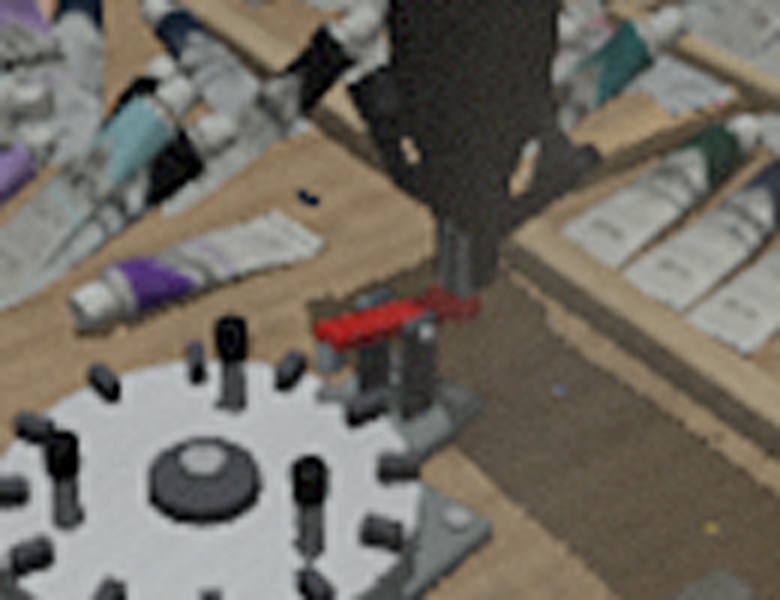

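The scene crop shows the fingertip on the red tail at (460,290) and the nose at (325,330) lifting. I'll press a little further.

```bash
python3 -m pendant '[[0,0,0.06,0,0,0,-1],[0,0,0.06,0,0,0,-1],[0,0,0.04,0,0,0,-1],[0,0,0,0,0,0,-1],[0,0,0,0,0,0,-1],[0,0,0,0,0,0,-1],[0,0,0,0,0,0,-1],[0,0,0,0,0,0,-1]]'
```

```text
time: 6.2
tool_pos: [0.5827, -0.0123, 0.0562]
ee_rot: [-3.141, 0.0, 1.717]
force: [-0.3, 0.4, 0.0]
width: 0.0002
grip_force: 0.0
```

```bash
python3 -m pendant '[[0,0,0.04,0,0,0,-1],[0,0,0.04,0,0,0,-1],[0,0,0,0,0,0,-1],[0,0,0,0,0,0,-1],[0,0,0,0,0,0,-1],[0,0,0,0,0,0,-1],[0,0,0,0,0,0,-1],[0,0,0,0,0,0,-1]]'
cat >> h.py <<'E'
def nose(robot,name="scene"):
    """points of red pawl from depth: fit height vs distance along the clamp's -y"""
    c=wristcam(robot) if name=="wrist" else dict(robot.read_camera(name))
    h=cv2.cvtColor(c["img"],cv2.COLOR_RGB2HSV);z=c["z_map"]
    m=((h[...,0]<8)|(h[...,0]>172))&(h[...,1]>150)&(h[...,2]>70)&(z>0)
    v,u=np.nonzero(m);P=(np.linalg.inv(c["mtx"])@np.array([u,v,np.ones(len(u))])*z[v,u]-c["t"][:,None]).T@c["R"]
    d=P[:,:2]-[.558,.163];y=d@[-.145,.9894];x=d@[.9894,.145];k=(abs(x)<.02)&(y<-.06)&(y>-.19)&(P[:,2]>.03)&(P[:,2]<.11)
    for a in range(-185,-60,15):
        q=k&(y>a/1e3)&(y<=(a+15)/1e3)
        if q.sum()>3: print(name,a+7,"z90 %.4f"%np.percentile(P[q,2],90),"med %.4f"%np.median(P[q,2]),q.sum())
E
python3 - <<'E'
from rig import robot
from h import *
nose(robot);nose(robot,"wrist")
E
```

```text
time: 6.87
tool_pos: [0.5828, -0.0124, 0.0543]
ee_rot: [-3.142, 0.0, 1.717]
force: [0.4, -0.0, 0.3]
width: 0.0001
grip_force: 0.1
scene -163 z90 0.0456 med 0.0448 4
scene -148 z90 0.0531 med 0.0519 4
scene -133 z90 0.0617 med 0.0596 9
scene -118 z90 0.0696 med 0.0653 11
scene -103 z90 0.0760 med 0.0725 14
scene -88 z90 0.0816 med 0.0788 19
wrist -178 z90 0.0427 med 0.0417 103
wrist -163 z90 0.0490 med 0.0458 1073
wrist -148 z90 0.0564 med 0.0536 964
wrist -133 z90 0.0635 med 0.0608 1211
wrist -118 z90 0.0707 med 0.0679 1658
wrist -103 z90 0.0779 med 0.0751 2196
wrist -88 z90 0.0827 med 0.0809 2230
```

Both depth views give a pawl slope of about 0.45 rad, so it is fully raised. Now I'll lift off and go to the far side of peg 2.

```bash
python3 -m pendant '[[0,0,-0.5,0,0,0,-1],[0,0,-0.9,0,0,0,-1],[0,0,-0.9,0,0,0,-1],[0,0,-0.9,0,0,0,-1],[0,0,-0.8,0,0,0,-1],[0.9,-0.25,0,0,0,0,-1],[0.9,-0.25,0,0,0,0,-1],[0.9,-0.25,0,0,0,0,-1]]'
python3 -m pendant '[[0.9,-0.25,0,0,0,0,-1],[0.9,-0.25,0,0,0,0,-1],[0.9,-0.25,0,0,0,0,-1],[0.9,-0.25,0,0,0,0,-1],[0.9,-0.25,0,0,0,0,-1],[0.9,-0.25,0,0,0,0,-1],[0.26,-0.03,0,0,0,0,-1],[0,0,0,0,0,0,-1]]'
python3 - <<'E'
from rig import robot
from h import *
nose(robot)
c=wristcam(robot);cv2.imwrite("pics/w2.png",c["img"][:,:,::-1]);print(robot.get_obs()["tool_pos"])
for n,X in dict(hub=(.558,.163,.058),p2=(.5006,.1535,.085),p3=(.593,.117,.085)).items(): print(n,proj(c,X))
E
```

```text
time: 7.63
tool_pos: [0.5543, 0.0521, 0.1548]
ee_rot: [3.141, 0.0, 1.716]
force: [0.2, 0.4, -0.5]
width: 0.0001
grip_force: 0.0
time: 8.3
tool_pos: [0.4953, 0.1874, 0.1543]
ee_rot: [-3.141, -0.0, 1.72]
force: [-0.3, -0.5, -0.5]
width: -0.0001
grip_force: 0.0
scene -178 z90 0.0390 med 0.0388 6
scene -163 z90 0.0459 med 0.0434 18
scene -148 z90 0.0531 med 0.0497 6
scene -133 z90 0.0608 med 0.0586 9
scene -118 z90 0.0689 med 0.0643 12
scene -103 z90 0.0761 med 0.0729 16
scene -88 z90 0.0806 med 0.0785 17
[0.49628028 0.18581585 0.15432743]
hub [353.08122985 255.04346059]
p2 [279.01854419 272.37065846]
p3 [393.84193119 332.33766013]
```

View pics/w2.png

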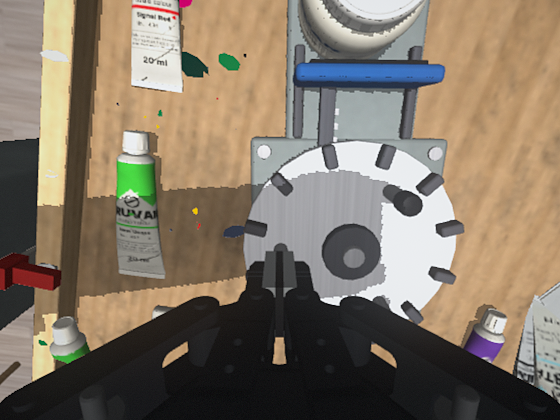

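The wrist view has the hub at (351,251), against (353,255) predicted, and peg 2 partly hidden behind the fingertip near (280,250). That fits, so I'm descending beside the peg.

```bash
python3 -m pendant '[[0,0,0.4,0,0,0,-1],[0,0,0.4,0,0,0,-1],[0,0,0.4,0,0,0,-1],[0,0,0.4,0,0,0,-1],[0,0,0.4,0,0,0,-1],[0,0,0.4,0,0,0,-1],[0,0,0.4,0,0,0,-1],[0,0,0.4,0,0,0,-1]]'
python3 -m pendant '[[-0.1,0,0,0,0,0,-1],[-0.1,0,0,0,0,0,-1],[-0.1,0,0,0,0,0,-1],[-0.1,0,0,0,0,0,-1],[-0.1,0,0,0,0,0,-1],[-0.1,0,0,0,0,0,-1],[0,0,0,0,0,0,-1],[0,0,0,0,0,0,-1]]'
```

```text
time: 9.07
tool_pos: [0.4958, 0.186, 0.0731]
ee_rot: [-3.141, 0.0, 1.717]
force: [-0.2, 0.7, 0.1]
width: -0.0
grip_force: 0.0
time: 9.73
tool_pos: [0.4983, 0.1712, 0.0746]
ee_rot: [3.141, -0.0, 1.717]
force: [0.0, -0.7, -0.2]
width: -0.0001
grip_force: 0.0
```

```bash
python3 -m pendant '[[-0.15,0.03,0,0,0,0,-1],[-0.15,0.03,0,0,0,0,-1],[-0.15,0.03,0,0,0,0,-1],[-0.15,0.03,0,0,0,0,-1],[-0.15,0.03,0,0,0,0,-1],[-0.15,0.03,0,0,0,0,-1],[0,0,0,0,0,0,-1],[0,0,0,0,0,0,-1]]'
cat >> h.py <<'E'
def pegs(c,hub=(.558,.163),yaw=.1455):
    g=cv2.cvtColor(c["img"],cv2.COLOR_RGB2GRAY);mm=np.zeros_like(g)
    for X,Y in hub_ring(hub): pass
def hub_ring(h): return []
E
python3 - <<'E'
from rig import robot
from h import *
c=dict(robot.read_camera("top"));im=c["img"];print(robot.get_obs()["tool_pos"])
cv2.imwrite("pics/t2.png",cv2.resize(im[150:260,190:340,::-1],None,fx=5,fy=5,interpolation=cv2.INTER_CUBIC))
g=cv2.cvtColor(im,cv2.COLOR_RGB2GRAY);mm=np.zeros_like(g);cv2.circle(mm,(246,209),31,1,-1)
n,l,s,ce=cv2.connectedComponentsWithStats((g<75).astype(np.uint8)*mm)
for i in range(1,n):
    if s[i,4]>5:
        p=ray(c,*ce[i],.085)[:2]-[.5578,.1625];print(ce[i],s[i,4],np.hypot(*p),(np.degrees(np.arctan2(p[1],p[0]))-8.34)%360)
E
```

```text
time: 10.4
tool_pos: [0.507, 0.149, 0.0745]
ee_rot: [3.14, 0.001, 1.716]
force: [-0.1, -0.2, 0.6]
width: -0.0003
grip_force: 0.0
[0.50701578 0.14913467 0.07464132]
[264.46666667 195.69333333] 150 0.05697538993125348 291.73081169307545
[218.07894737 209.34210526] 38 0.06956112325852444 88.57344365479034
[259.73148148 220.51851852] 216 0.052660683083401445 218.15356396306623
[274.6 201.8] 15 0.07670425259801424 271.2682299042431
[274.46153846 214.84615385] 13 0.07858374569761316 246.01290141933436
```

View pics/t2.png

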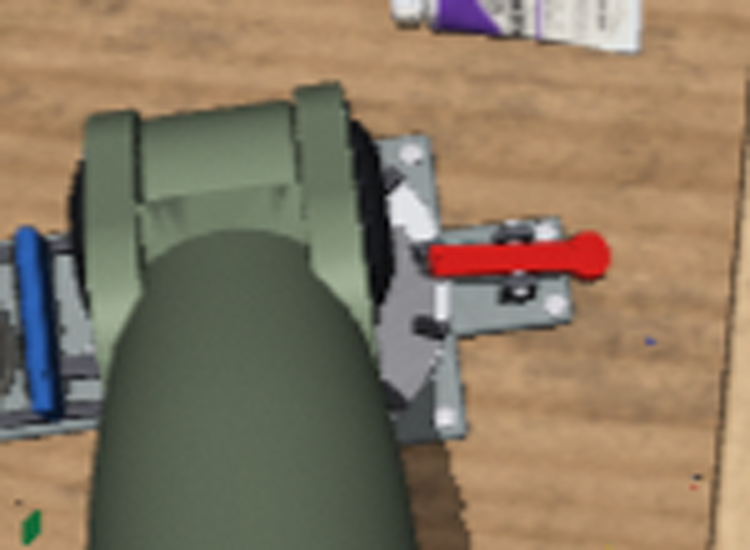

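The arm covers most of the wheel. The teeth, now at (418,250) and (430,325), have moved up beside the raised nose, so the wheel has turned by roughly 0.35–0.45. I'll measure peg 1 with the wrist camera.

Run:
```python
from rig import robot
from h import *
c=wristcam(robot);im=c["img"];cv2.imwrite("pics/w3.png",im[:,:,::-1])
for th in (0,.3,.4,.5,.6):
    a=th+np.radians(60)+.1455;print(th,proj(c,(.558+.058*np.cos(a),.163+.058*np.sin(a),.085)))
print("hub",proj(c,(.558,.163,.058)))
```

```text
0 [493.32889396 158.52308308]
0.3 [453.7182707  141.57984839]
0.4 [438.92712707 138.84450826]
0.5 [423.6683573  137.67023679]
0.6 [408.15643964 138.07901586]
hub [382.58399944 250.96878359]
```

View pics/w3.png

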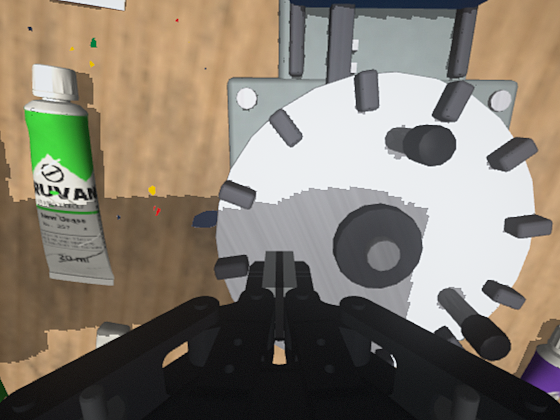

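Peg 1's cap top is at (437,145), between the predictions for 0.4 and 0.45, so the wheel is at about 0.41. It needs about 6 mm more.

```bash
python3 -m pendant '[[-0.08,0.02,0,0,0,0,-1],[-0.08,0.02,0,0,0,0,-1],[-0.08,0.02,0,0,0,0,-1],[0,0,0,0,0,0,-1],[0,0,0,0,0,0,-1],[0,0,0,0,0,0,-1],[0,0,0,0,0,0,-1],[0,0,0,0,0,0,-1]]'
python3 - <<'E'
from rig import robot
from h import *
c=wristcam(robot);im=c["img"];g=cv2.cvtColor(im,cv2.COLOR_RGB2GRAY)
for th in (.3,.4,.5,.6):
    a=th+np.radians(60)+.1455;print(th,proj(c,(.558+.058*np.cos(a),.163+.058*np.sin(a),.085)))
u,v=map(int,proj(c,(.558+.058*np.cos(1.69),.163+.058*np.sin(1.69),.085)))
m=(g<48).astype(np.uint8);w=np.zeros_like(m);w[v-35:v+40,u-45:u+45]=m[v-35:v+40,u-45:u+45]
n,l,s,ce=cv2.connectedComponentsWithStats(w);i=1+s[1:,4].argmax();print("peg1",ce[i],s[i])
E
```

```text
time: 11.17
tool_pos: [0.5083, 0.144, 0.0744]
ee_rot: [3.141, 0.0, 1.717]
force: [1.1, 2.7, 1.7]
width: -0.0002
grip_force: 1.0
0.3 [454.96879851 127.09598582]
0.4 [439.94426344 124.26926648]
0.5 [424.44438453 123.04776081]
0.6 [408.68785386 123.4540806 ]
peg1 [431.         112.11111111] [427 111   9   4   9]
```

```bash
python3 -m pendant '[[0.25,0,0,0,0,0,-1],[0.25,0,0,0,0,0,-1],[0,0,-0.7,0,0,0,-1],[0,0,-0.9,0,0,0,-1],[0,0,-0.9,0,0,0,-1],[0,0,-0.9,0,0,0,-1],[0,0,-0.6,0,0,0,-1],[0,0,0,0,0,0,-1]]'
python3 -m pendant '[[-0.5,0.35,0,0,0,0,-1],[-0.5,0.35,0,0,0,0,-1],[-0.5,0.35,0,0,0,0,-1],[-0.5,0.35,0,0,0,0,-1],[-0.5,0.35,0,0,0,0,-1],[-0.5,0.33,0,0,0,0,-1],[-0.28,0,0,0,0,0,-1],[0,0,0,0,0,0,-1]]'
python3 - <<'E'
from rig import robot
from h import *
c=wristcam(robot);im=c["img"];print(robot.get_obs()["tool_pos"]);nose(robot)
for th in (.3,.4,.5,.6,.7):
    a=th+np.radians(60)+.1455;b=th-np.radians(60)+.1455
    q=proj(c,(.558+.058*np.cos(a),.163+.058*np.sin(a),.085));r=proj(c,(.558+.058*np.cos(b),.163+.058*np.sin(b),.085));print(th,q,r)
    im=im.copy();cv2.circle(im,tuple(int(x) for x in q),2,(255,0,0),-1);cv2.circle(im,tuple(int(x) for x in r),2,(0,255,0),-1)
cv2.imwrite("pics/w4.png",im[:,:,::-1])
E
```

```text
time: 11.88
tool_pos: [0.5079, 0.1569, 0.1772]
ee_rot: [3.137, 0.001, 1.718]
force: [0.7, 0.4, 1.0]
width: -0.0
grip_force: 0.0
time: 12.55
tool_pos: [0.5704, 0.0808, 0.1738]
ee_rot: [-3.141, 0.0, 1.715]
force: [-0.4, 0.9, 0.8]
width: 0.0
grip_force: 0.0
[0.5697694  0.08178512 0.17387643]
scene -178 z90 0.0404 med 0.0385 6
scene -163 z90 0.0468 med 0.0424 15
scene -148 z90 0.0541 med 0.0505 5
scene -133 z90 0.0621 med 0.0589 7
scene -118 z90 0.0687 med 0.0639 11
scene -103 z90 0.0758 med 0.0727 15
scene -88 z90 0.0813 med 0.0796 16
0.3 [2.99785598e+02 1.61146916e-01] [340.17382561 158.88236796]
0.4 [290.39942024  -1.71928069] [345.91869832 152.39873499]
0.5 [280.86731125  -2.51308507] [351.088601   145.32186277]
0.6 [271.30871804  -2.20830521] [355.62711219 137.70282698]
0.7 [261.84361017  -0.80957191] [359.4805806  129.59920443]
```

View pics/w4.png

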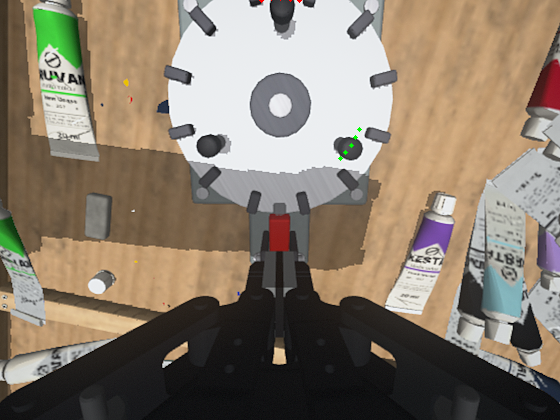

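Peg 3's cap is at (350,147), so the wheel is at about 0.5. Two teeth, at (254,202) and (307,203), sit evenly either side of the nose. I'm pressing the nose down.

```bash
python3 -m pendant '[[0,0,0.4,0,0,0,-1],[0,0,0.4,0,0,0,-1],[0,0,0.4,0,0,0,-1],[0,0,0.4,0,0,0,-1],[0,0,0.4,0,0,0,-1],[0,0,0.4,0,0,0,-1],[0,0,0.4,0,0,0,-1],[0,0,0.2,0,0,0,-1]]'
python3 -m pendant '[[0,0,0.12,0,0,0,-1],[0,0,0.12,0,0,0,-1],[0,0,0.12,0,0,0,-1],[0,0,0.12,0,0,0,-1],[0,0,0.12,0,0,0,-1],[0,0,0.12,0,0,0,-1],[0,0,0.05,0,0,0,-1],[0,0,0,0,0,0,-1]]'
python3 - <<'E'
from rig import robot
from h import *
nose(robot);print(robot.get_obs()["force"],robot.get_obs()["tool_pos"])
E
```

```text
time: 13.32
tool_pos: [0.5689, 0.0828, 0.0974]
ee_rot: [-3.139, -0.0, 1.717]
force: [-0.4, -0.0, 0.6]
width: 0.0004
grip_force: 0.0
time: 13.98
tool_pos: [0.57, 0.0825, 0.0798]
ee_rot: [3.141, 0.001, 1.717]
force: [0.9, -0.0, 0.6]
width: 0.0001
grip_force: 0.1
scene -178 z90 0.0563 med 0.0546 16
scene -163 z90 0.0586 med 0.0556 19
scene -148 z90 0.0593 med 0.0582 15
scene -133 z90 0.0607 med 0.0598 13
scene -118 z90 0.0632 med 0.0618 18
scene -103 z90 0.0648 med 0.0627 10
scene -88 z90 0.0654 med 0.0629 7
[-0.57054597 -0.07639259 -0.50655783] [0.56980365 0.08238666 0.07984889]
```

Going down nicely. Another 7 mm, watching the force.

```bash
python3 -m pendant '[[0,0,0.08,0,0,0,-1],[0,0,0.08,0,0,0,-1],[0,0,0.08,0,0,0,-1],[0,0,0.04,0,0,0,-1],[0,0,0,0,0,0,-1],[0,0,0,0,0,0,-1],[0,0,0,0,0,0,-1],[0,0,0,0,0,0,-1]]'
python3 - <<'E'
from rig import robot
from h import *
nose(robot)
E
```

```text
time: 14.7
tool_pos: [0.5699, 0.0829, 0.0733]
ee_rot: [3.141, -0.0, 1.717]
force: [-1.8, 1.3, 5.8]
width: 0.0001
grip_force: 2.7
scene -178 z90 0.0625 med 0.0612 17
scene -163 z90 0.0622 med 0.0611 23
scene -148 z90 0.0615 med 0.0609 21
scene -133 z90 0.0626 med 0.0610 16
scene -118 z90 0.0611 med 0.0599 21
scene -103 z90 0.0611 med 0.0604 12
scene -88 z90 0.0629 med 0.0583 8
```

```bash
python3 -m pendant '[[0,0,0.05,0,0,0,-1],[0,0,0,0,0,0,-1],[0,0,0,0,0,0,-1],[0,0,0,0,0,0,-1],[0,0,0,0,0,0,-1],[0,0,0,0,0,0,-1],[0,0,0,0,0,0,-1],[0,0,0,0,0,0,-1]]'
python3 -m pendant '[[0,0,-0.3,0,0,0,-1],[0,0,-0.8,0,0,0,-1],[0,0,-0.9,0,0,0,-1],[0,0,-0.9,0,0,0,-1],[-0.5,0,-0.8,0,0,0,-1],[-0.5,0,0,0,0,0,-1],[-0.5,0,0,0,0,0,-1],[0,0,0,0,0,0,-1]]'
python3 - <<'E'
from rig import robot
from h import *
nose(robot);nose(robot,"wrist")
c=wristcam(robot);im=c["img"].copy()
for th in (.4,.5,.6):
    b=th-np.radians(60)+.1455;r=proj(c,(.558+.058*np.cos(b),.163+.058*np.sin(b),.085));cv2.circle(im,tuple(int(x) for x in r),2,(0,255,0),-1)
cv2.imwrite("pics/w5.png",im[:,:,::-1])
E
```

```text
time: 15.42
tool_pos: [0.5699, 0.083, 0.073]
ee_rot: [3.141, -0.0, 1.717]
force: [-3.8, 0.4, 11.3]
width: -0.0003
grip_force: 6.1
time: 16.08
tool_pos: [0.5753, 0.0433, 0.1635]
ee_rot: [-3.141, 0.001, 1.715]
force: [0.3, 0.7, -0.3]
width: -0.0001
grip_force: 0.0
scene -178 z90 0.0612 med 0.0605 4
scene -163 z90 0.0621 med 0.0611 11
scene -148 z90 0.0617 med 0.0607 14
scene -133 z90 0.0622 med 0.0603 17
scene -118 z90 0.0611 med 0.0601 21
scene -103 z90 0.0622 med 0.0604 24
scene -88 z90 0.0621 med 0.0599 24
scene -73 z90 0.0611 med 0.0599 5
wrist -148 z90 0.0630 med 0.0623 224
wrist -133 z90 0.0630 med 0.0622 342
wrist -118 z90 0.0630 med 0.0622 374
wrist -103 z90 0.0631 med 0.0623 382
wrist -88 z90 0.0631 med 0.0622 408
wrist -73 z90 0.0624 med 0.0615 68
```

View pics/w5.png

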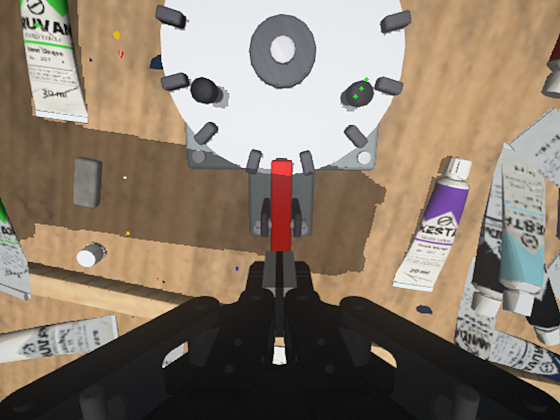

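The pawl is level, with both depth views at 62 mm along its length. Its nose sits between the teeth at (255,160) and (307,160), the wheel is at about 0.5, and the fingers are clear. Handing in.

```bash
python3 -c "
from rig import robot
print(robot.finish_job())"
```

```text
the job is handed in; nothing more can be done
None
```

I let the clamp off by one notch and handed the job in. The wheel rests about 0.5 rad back, the pawl is level and seated between the teeth, and the arm is clear. I never touched the pot or the loose things, but the hand-in returned no verdict.

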